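Load the rice cooker's steaming tray and click its lid shut

TASK

Get the rice cooker ready to steam: set the steaming tray flat on the ledge inside the pot with its knob up, then swing the lid over and press its front edge down past the spring catch until it clicks and stays shut by itself. Press gently and feel for the click: never load the lid with more than 16 N (the catch takes about 9). Leave the bowl, the mug and the cup where they are.

Things in the scene. Friction and masses are not known exactly. Their poses are not given: they have to be found in the camera images.
- pot_seat (a point): Centre of the tray ledge inside the pot of the rice cooker (black box fixed to the counter, 195 mm deep, 190 wide), level with the ledge, 98 mm above the counter. The rim is 32 mm higher. Round well above the ledge 140 mm across; the ledge is a ring with a 116 mm hole. Axes: x to the cooker's back (hinge), y to its left, z up; its front with the catch is at x = -95 mm.
- lid (a joint): Lid angle about the hinge at the cooker's back: about 1.6 upright (open), growing as it opens; 0 level, underside then 12 mm above the rim (a thick seal hangs below it). A spring and some friction keep it open; pressed down and let go unlatched, it springs wide open again. Latched it rests between -0.05 and 0.05.
- lid_hinge (a point): Middle of the lid's hinge line, at the lid's underside, 142 mm above the counter, 100 mm behind the pot's centre. Turns with the lid: y along the hinge line, z out of the lid's outer (upper) face, the lid reaches 208 mm along -x. At lid angle 0 its axes are those of pot_seat.
- lid_press (a point): Middle of the grey thumb pad on the outer face near the lid's front edge: at (-183, 0, 22) mm in the lid_hinge frame, same axes. The black lid is 198 x 186 x 22 mm. Pressing here takes about 3 N to hold the lid down against its spring and 7 to 10 N to push it over the catch. It cracks above 16 N.
- lid_lip (a point): Small steel roller lip at (-202, 0, -28) mm in the lid_hinge frame, in the 40 mm wide tongue under the lid's front edge. It rides over the sprung catch on the cooker's front (force peak), then the force falls and 4 to 6 mm on it snaps under and meets a stiff stop at once. Catch height differs between cookers and is only felt: latched, the lip is up to 9 mm above or below its place at lid angle 0.
- tray_knob (a point): Centre of the upright knob of the loose steaming tray: a bare aluminium disc 132 mm across, 5 mm thick, with rings of small holes, 0.13 to 0.25 kg. The black round knob in its middle is 14 mm thick (17 mm in its top 4 mm), its top 30 mm above the underside. This point is 17.5 mm above the underside. It starts flat on the counter, left or right of the cooker.
- bowl: Steel bowl, 120 mm across, 55 mm high, standing on the counter on the other side of the cooker from the tray; origin at the middle of its underside. Bystander.
- mug: Brown mug, 76 mm across, 85 mm high, with a handle; origin at the middle of its underside. Bystander.
- cup: White cup without handle, 68 mm across, 100 mm high; origin at the middle of its underside. Bystander.
Mind the look-alikes: they are no part of the job. Of the things that look like the part that bears tray_knob, the smallest one is meant.

How it is judged (in metres and radians):
On the way, in this order (a step that is already met when the one before it is completed fails the run):
1. the tray lies flat on the ledge in the pot and is let go (horizontal distance between tray_knob and pot_seat below 0.008 m and z of tray_knob in the frame of pot_seat between 0.014 and 0.021 m and angle between tray_knob's own z axis and vertical below 0.06 rad and contact force between tray and the fingers below 0.05 N), for 0.2 s.
2. the lid is down (value of joint lid below 0.06 rad), for 0.2 s.
At the end, for the whole second after the job is handed in: The lid stays shut by its catch (lid angle below 0.06 rad) with nothing pressing on it, and the tray lies flat on the ledge, knob up: knob within 8 mm of the pot's axis, 14 to 21 mm above pot_seat, tilted less than 0.06 rad (value of joint lid below 0.06 rad and horizontal distance between tray_knob and pot_seat below 0.008 m and z of tray_knob in the frame of pot_seat between 0.014 and 0.021 m and angle between tray_knob's own z axis and vertical below 0.06 rad); the robot touches nothing.
It fails at once if the lid was loaded with more than 16 N (contact force between lid and the fingers above 16 N or contact force between lid and the arm above 16 N).
It fails at once if a bystander was moved by more than 25 mm (distance of any of bowl, mug, cup from where it was at the start of the episode above 0.025 m).
It also fails if it takes over 72 s, if anything falls off the work surface, if the arm or the gripper's body presses on something with over 40 N, if the wrist force passes 120 N, or if a joint passes its speed limit or range.

ROBOT

A 6-joint arm with a two-finger parallel gripper is mounted at the origin on the work surface. World frame = base frame: x ahead of the robot, y to its left, z up, the work surface at z = 0. Lengths are in mm, angles in rad, forces in N, time in s.
With the tool pointing down it reaches from about 375 to 750 mm from the base axis. Payload 9 kg.
Tool frame: the origin (TCP) lies on the centre line of the jaws, within the pads' length; the fingertips stand 11 mm ahead of it and the grasp point (between the pads) lies 8 mm behind it; z points along the fingers, y is the line along which they close (so a half turn about z gives the same grasp; the last joint's range is limited). The gripper opens to 85 mm and grips with 20 to 120 N. Pads are 22 mm wide; open, the fingers measure 114 mm over their backs; the gripper's body (76 mm by 85 mm) begins 54 mm behind the grasp point. The pads swing forward as they close: fully open they stand 13 mm farther back than shut.
Start: joints at [-1.379, 0.104, 0.097, 1.564, 0, 1.353], TCP at [239.068, -550.347, 242.331] pointing down, gripper open.
Joint ranges: [-2.99, 2.99], [-0.84, 1.86], [-1.1, 1.16], [-1.84, 2.11], [-1.51, 1.56], [-3.14, 3.14]. Speed limits (rad/s): [2.22, 2.22, 2.57, 3.14, 3.14, 3.14].

INTERFACE

Orientations are given as a unit quaternion [x, y, z, w].
In Python, from bench import * gives the robot as it stands.
- The arm moves only by the tool step_arm, never from a script. Its argument "steps" is a list of rows, each an object with "xyz": the shift along the tool's x, y, z in m, a list of three; "turn": the turn, a rotation vector about the tool's x, y, z in degrees, a list of three; "jaw": the opening, from 0 (shut) to 1 (fully open). A call has 1 to 12 rows; each row shifts and turns the commanded pose from where the row before left it, along the tool's axes as they then stand; what a row does not reach is not made up. A row lasts 1/8 s, in which the tool goes at most 62.5 mm and 10.7 degrees, less where a joint would pass 70% of its speed; a pose out of reach is approached as far as the arm can. A call is refused whole if a number of a shift passes 0.0625 or a number of a turn 10.7, either way. A call with a gripper value outside its range is refused whole. The fingers move at their own pace and stop on an object; "squeeze" is the grip in N (left out, the last holds). Time passes only in rows, so rows that do not move let the fingers close. It gives the time, the measured TCP pose, the force, the opening and the grip force at its end, in the units of the state.
- observe(): the state, without advancing time (a new reading comes with each control period).
- read_camera(name): name is "scene" or "side" or "wrist"; returns the picture (400x640x3 uint8, red, green, blue); there is no depth.
- calibration(name): a dict with "fx", "fy", "cx", "cy" (pixels), "rvec" (rotation vector, rad) and "tvec" (3), from world to camera coordinates, as OpenCV has them; the wrist camera has in their place "T_tool_cam" (4x4, takes a point from camera to tool coordinates, whose origin is the TCP and whose axes are the flange's). Camera axes: x right, y down, z forward; pixel columns grow to the right and rows downward; lengths in mm; the calibration is good to about 2 mm. A picture is of the moment at which its call begins: read the wrist's pose just before it. calibration takes no time and is no camera call.
- close_job(): hands the job in; it is judged then, once.
The state is a dict: "t": time; "joint_pos": joint angles; "qvel": joint speeds; "tau": joint torques, N m; "ee_pos": TCP position; "ee_rot": TCP orientation; "contact_force": force on the tool from outside, world axes, zero at the start; "moment": the same for the moment, N m; "opening": finger opening in mm; "gripper_force": force on a finger pad.
Only numpy, scipy, OpenCV 4.12 (cv2) and the standard library are available. Lean on these libraries where they do the work, as an engineer would, in place of code of your own. Each camera call takes 0.05 s, during which the arm holds its last target. There are 200 camera calls.

## Working session

There is one attempt and no reset: what is moved stays moved. The work goes in short steps, Python scripts to look and compute and a tool call to move; the robot and the scene stay as the last step left them, time stands still between calls to the robot, and variables do not carry over. Pictures are saved under pics/ and viewed, at most 10 in all, crops included, and the job is handed in when it is done.

Besides the shell and the picture viewer there is one more tool, called after "Request:" by a JSON object that holds its "name" and its "arguments". step_arm: Moves the arm, as the interface text tells. Its arguments: {"type":"object","properties":{"steps":{"type":"array"},"squeeze":{"type":"number"}},"required":["steps"]}

```bash
mkdir -p pics; ls; python3 - <<'E'
from bench import *
import cv2
for n in ("scene","side"):
    cv2.imwrite(f"pics/{n}0.png",cv2.cvtColor(read_camera(n),cv2.COLOR_RGB2BGR)); print(n,calibration(n))
print(calibration("wrist")); s=observe(); print(s)
E
```

```text
pics
scene {'fx': 449.2237424503224, 'fy': 449.2237424503224, 'cx': 324.8292175346794, 'cy': 198.33710100546972, 'rvec': array([ 2.32087652,  0.87986037, -0.31102954]), 'tvec': array([-345.73257037, -218.12854822, 1431.02944766])}
side {'fx': 395.32753560313944, 'fy': 395.32753560313944, 'cx': 324.9324688656582, 'cy': 201.43916883389014, 'rvec': array([ 0.69036742, -2.52661491,  1.26352798]), 'tvec': array([414.45279266, 273.6564845 , 814.93425396])}
{'fx': 346.61896350188556, 'fy': 346.61896350188556, 'cx': 319.64734360479036, 'cy': 203.1143244207159, 'T_tool_cam': array([[-1.70457818e-04, -9.64668672e-01, -2.63465985e-01,
         6.68507219e+01],
       [ 9.99999698e-01, -3.64379555e-04,  6.87177036e-04,
        -4.20622440e-02],
       [-7.58899777e-04, -2.63465788e-01,  9.64668442e-01,
        -1.31334039e+02],
       [ 0.00000000e+00,  0.00000000e+00,  0.00000000e+00,
         1.00000000e+00]])}
{'t': 0.1, 'joint_pos': array([-1.37871307e+00,  1.04661082e-01,  9.65678716e-02,  1.56389819e+00,
        3.83200110e-05,  1.35305382e+00]), 'qvel': array([ 1.61899984e-03, -1.62891276e-03,  3.59870827e-03, -8.34475611e-04,
        7.21049480e-04,  1.09895358e-05]), 'tau': array([ 6.17406578e-03, -5.58200347e+01,  5.04725218e+01,  1.26934354e-02,
       -2.87048560e-04, -3.25476051e-06]), 'ee_pos': array([ 239.01171428, -550.03891621,  241.59895518]), 'ee_rot': array([ 9.79078542e-01,  2.03481818e-01,  2.68243692e-05, -5.97240418e-04]), 'contact_force': array([-0.2981516 , -0.08264794,  0.18670146]), 'moment': array([-0.01472075, -0.00609106,  0.01777157]), 'gripper_force': 0.0, 'opening': 85.1445288941611}
```

View pics/scene0.png

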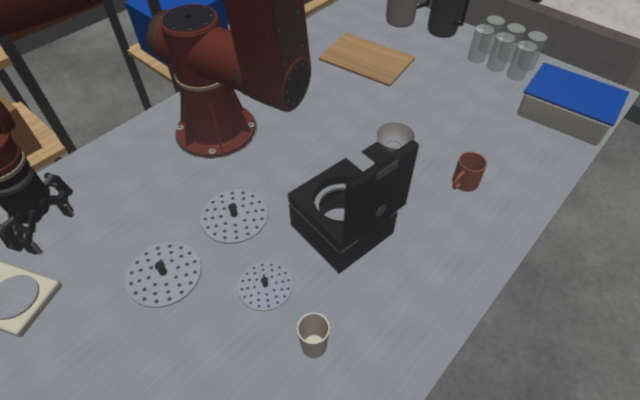

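View pics/side0.png

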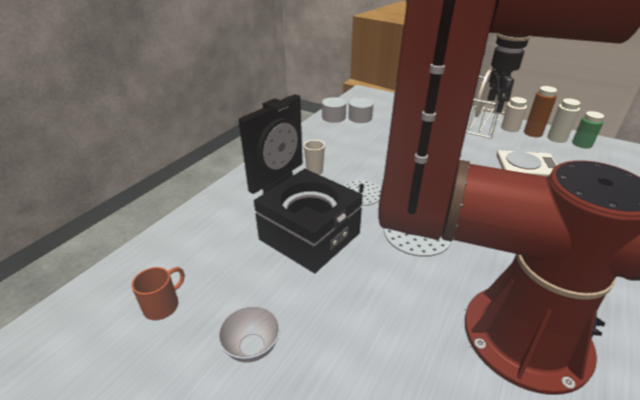

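The scene view shows three perforated discs: A knob (234,210), B (161,268), C (265,282). C looks smallest. The cooker's at (345,215) with lid open to its right/back, cup at (314,335), bowl behind the lid at (396,138), mug at (470,171). The side view shows the cooker front with its catch near (342,218) facing the robot. Next I measure the discs and take a crop.

```bash
cat > h.py <<'E'
from bench import *
import cv2, numpy as np
from scipy.spatial.transform import Rotation as R
def cam(n,s=None):
    c=calibration(n); K=np.array([[c['fx'],0,c['cx']],[0,c['fy'],c['cy']],[0,0,1.]])
    if n=='wrist':
        s=s or observe(); T=np.eye(4); T[:3,:3]=R.from_quat(s['ee_rot']).as_matrix(); T[:3,3]=s['ee_pos']
        T=T@c['T_tool_cam']; return K,T[:3,:3],T[:3,3]
    Rm=cv2.Rodrigues(c['rvec'])[0]; return K,Rm.T,-Rm.T@c['tvec']
def cast(C,uv,z):
    K,Rw,o=C; uv=np.atleast_2d(uv).astype(float)
    d=(Rw@np.linalg.inv(K)@np.c_[uv,np.ones(len(uv))].T).T
    return o+d*((z-o[2])/d[:,2])[:,None]
def proj(C,P):
    K,Rw,o=C; p=(np.atleast_2d(P)-o)@Rw@K.T; return p[:,:2]/p[:,2:]
def circ(p):  # least squares circle
    a=np.linalg.lstsq(np.c_[2*p,np.ones(len(p))],(p**2).sum(1),rcond=None)[0]; return a[:2],np.sqrt(a[2]+a[0]**2+a[1]**2)
def save(n,im): cv2.imwrite(f"pics/{n}.png",cv2.cvtColor(im,cv2.COLOR_RGB2BGR))
E
python3 - <<'E'
from h import *
C=cam('scene'); np.set_printoptions(precision=1,suppress=True)
for n,e in dict(A=[(201,216),(268,214),(236,191),(234,242)],B=[(126,275),(201,272),(166,243),(160,304)],C=[(239,286),(293,285),(266,263),(265,309)]).items():
    p=cast(C,e,5)[:,:2]; print(n,circ(p))
print('knob C top',cast(C,[(265,279)],28))
print('pot corners',cast(C,[(290,197),(347,161),(340,243)],130))
S=cam('side'); print('side corners',cast(S,[(256,209),(316,237),(361,188),(309,172)],130), 'catch',cast(S,[(342,217)],115))
print('cup',cast(C,[(314,350)],0),'mug',cast(C,[(466,185)],0),'bowl side',cast(S,[(250,345)],0))
im=cv2.imread('pics/scene0.png'); cv2.imwrite('pics/crop.png',cv2.resize(im[150:370,110:430],None,fx=2.5,fy=2.5,interpolation=cv2.INTER_CUBIC))
E
```

```text
A (array([ 305.4, -190.4]), np.float64(88.02961923089171))
B (array([ 307.6, -420.2]), np.float64(88.18130101974278))
C (array([ 520.6, -279.5]), np.float64(63.07266254242137))
knob C top [[ 517.7 -277.1   28. ]]
pot corners [[ 449.5 -114.3  130. ]
 [ 475.6   70.4  130. ]
 [ 626.2 -135.6  130. ]]
side corners [[ 625.5   77.2  130. ]
 [ 451.6   88.8  130. ]
 [ 450.  -127.9  130. ]
 [ 604.3 -124.   130. ]] catch [[444.3 -16.8 115. ]]
cup [[ 711.3 -318.3    0. ]] mug [[714.9 323.5   0. ]] bowl side [[473.6 309.    0. ]]
```

View pics/crop.png

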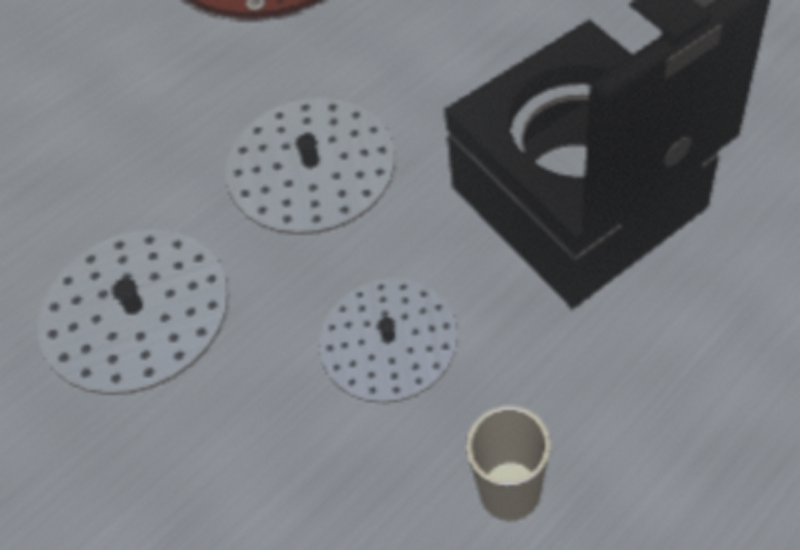

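Discs A and B measure about 176 mm across and C about 126 mm. That fits the 132 mm tray, and it is the smallest, so C is the one meant; its knob is at about (519,-278). I'll go above it.

Request:
{"name": "step_arm", "arguments": {"steps": [{"xyz": [0.0522,-0.0197,0.008],"turn": [0,0,0],"jaw": 1},{"xyz": [0.0522,-0.0197,0.008],"turn": [0,0,0],"jaw": 1},{"xyz": [0.0522,-0.0197,0.008],"turn": [0,0,0],"jaw": 1},{"xyz": [0.0522,-0.0197,0.008],"turn": [0,0,0],"jaw": 1},{"xyz": [0.0522,-0.0197,0.008],"turn": [0,0,0],"jaw": 1},{"xyz": [0.0522,-0.0197,0.01],"turn": [0,0,0],"jaw": 1},{"xyz": [0.0522,-0.0197,0.01],"turn": [0,0,0],"jaw": 1}]}}

```text
t: 0.98
ee_pos: [520.3, -276.7, 181.7]
ee_rot: [0.979, 0.203, -0.0, -0.0]
contact_force: [0.8, -1.3, 0.0]
opening: 85.4
gripper_force: 0.0
```

Request:
{"name": "step_arm", "arguments": {"steps": [{"xyz": [0,0,0],"turn": [0,0,-10.5],"jaw": 1},{"xyz": [0,0,0],"turn": [0,0,-10.5],"jaw": 1},{"xyz": [0,0,0],"turn": [0,0,-10.5],"jaw": 1},{"xyz": [0,0,0],"turn": [0,0,-10.5],"jaw": 1},{"xyz": [0,0,0],"turn": [0,0,-10.5],"jaw": 1},{"xyz": [0,0,0],"turn": [0,0,-10.5],"jaw": 1},{"xyz": [0,0,0],"turn": [0,0,-10.5],"jaw": 1},{"xyz": [0,0,0],"turn": [0,0,-10.5],"jaw": 1},{"xyz": [0,0,0],"turn": [0,0,-10.5],"jaw": 1},{"xyz": [0,0,0],"turn": [0,0,-10.5],"jaw": 1},{"xyz": [0,0,0],"turn": [0,0,-10.5],"jaw": 1},{"xyz": [0,0,0],"turn": [0,0,-10.5],"jaw": 1}]}}

```text
t: 2.48
ee_pos: [519.1, -278.1, 181.8]
ee_rot: [0.26, 0.966, 0.0, -0.0]
contact_force: [-0.4, -0.4, 0.3]
opening: 85.1
gripper_force: 0.0
```

Request:
{"name": "step_arm", "arguments": {"steps": [{"xyz": [0,0,0],"turn": [0,0,-10.2],"jaw": 1},{"xyz": [0,0,0],"turn": [0,0,-10.2],"jaw": 1},{"xyz": [0,0,0],"turn": [0,0,-10.2],"jaw": 1},{"xyz": [0,0,0],"turn": [0,0,0],"jaw": 1},{"xyz": [0,0,0],"turn": [0,0,0],"jaw": 1}]}}

```text
t: 3.1
ee_pos: [519.2, -278.2, 182.1]
ee_rot: [0.001, 1.0, 0.0, -0.0]
contact_force: [-0.5, 0.4, -0.4]
opening: 85.3
gripper_force: 0.0
```

```bash
python3 - <<'E'
from h import *
np.set_printoptions(precision=2,suppress=True)
s=observe(); im=read_camera('wrist'); save('w1',im); print(s['ee_pos'],s['contact_force']); C=cam('wrist',s)
print(R.from_quat(s['ee_rot']).as_matrix())
g=cv2.cvtColor(im,cv2.COLOR_RGB2GRAY); print('expected knob',proj(C,[[519,-278,30]]))
E
```

```text
[ 519.18 -278.18  182.09] [-0.45  0.4  -0.44]
[[-1.  0. -0.]
 [ 0.  1.  0.]
 [ 0.  0. -1.]]
expected knob [[319.91 190.14]]
```

View pics/w1.png

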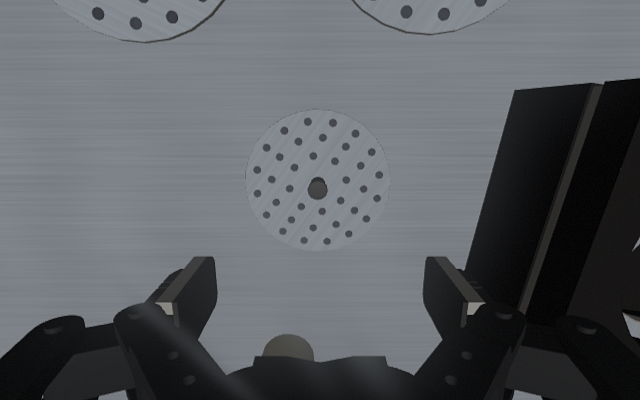

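The wrist view shows tray C's knob at (317.5,189), about 2 mm to the left of the tool axis. I'll correct that, descend and grip.

Request:
{"name": "step_arm", "arguments": {"steps": [{"xyz": [0,-0.002,0.05],"turn": [0,0,0],"jaw": 1},{"xyz": [0,0,0.05],"turn": [0,0,0],"jaw": 0.7},{"xyz": [0,0,0.035],"turn": [0,0,0],"jaw": 0.5},{"xyz": [0,0,0.017],"turn": [0,0,0],"jaw": 0.5},{"xyz": [0,0,0.01],"turn": [0,0,0],"jaw": 0.4},{"xyz": [0,0,0],"turn": [0,0,0],"jaw": 0.3},{"xyz": [0,0,0],"turn": [0,0,0],"jaw": 0.1},{"xyz": [0,0,0],"turn": [0,0,0],"jaw": 0},{"xyz": [0,0,0],"turn": [0,0,0],"jaw": 0},{"xyz": [0,0,0],"turn": [0,0,0],"jaw": 0}], "squeeze": 40}}

```text
t: 4.4
ee_pos: [520.0, -280.9, 21.6]
ee_rot: [-0.001, 1.0, -0.001, 0.001]
contact_force: [-0.6, -0.1, 5.8]
opening: 14.0
gripper_force: 39.1
```

Grasp works. Before carrying the tray, I'll let go, look at the pot from above with a clear view, and come back.

Request:
{"name": "step_arm", "arguments": {"steps": [{"xyz": [0,0,-0.002],"turn": [0,0,0],"jaw": 0.5},{"xyz": [0,0,0],"turn": [0,0,0],"jaw": 0.5},{"xyz": [0,0,-0.06],"turn": [0,0,0],"jaw": 0.5},{"xyz": [0,0,-0.06],"turn": [0,0,0],"jaw": 0.8},{"xyz": [0,0,-0.06],"turn": [0,0,0],"jaw": 1},{"xyz": [0,0.03,-0.06],"turn": [0,0,0],"jaw": 1},{"xyz": [0,0.05,-0.03],"turn": [0,0,0],"jaw": 1},{"xyz": [0,0.06,0],"turn": [0,0,0],"jaw": 1},{"xyz": [0,0.06,0],"turn": [0,0,0],"jaw": 1},{"xyz": [0,0.06,0],"turn": [0,0,0],"jaw": 1},{"xyz": [0,0,0],"turn": [0,0,0],"jaw": 1},{"xyz": [0,0,0],"turn": [0,0,0],"jaw": 1}]}}

```text
t: 5.9
ee_pos: [518.9, -22.3, 288.1]
ee_rot: [-0.001, 1.0, -0.0, -0.0]
contact_force: [-0.6, -0.4, -0.1]
opening: 85.4
gripper_force: 0.0
```

```bash
python3 - <<'E'
from h import *
np.set_printoptions(precision=2,suppress=True)
s=observe(); im=read_camera('wrist'); save('w2',im); np.save('w2.npy',s); print(s['ee_pos'],s['contact_force'],s['joint_pos'])
E
```

```text
[518.92 -22.35 288.06] [-0.55 -0.38 -0.13] [-0.3  -0.13 -0.05  1.65 -0.   -0.3 ]
```

View pics/w2.png

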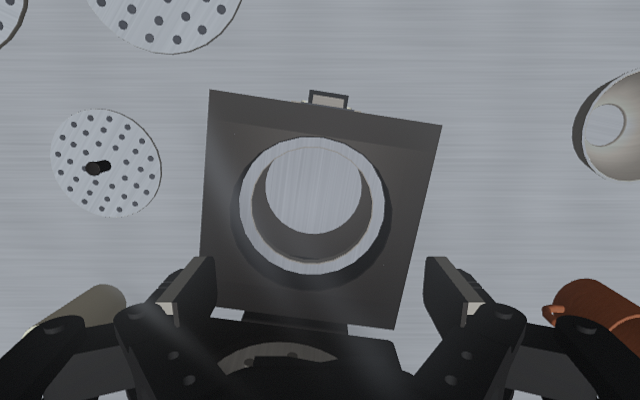

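The wrist view shows the pot with the bright ledge ring (outer about 240–384 × 137–275, centre about (312,206)), box corners (209,90), (442,126) and (394,329), the catch tab at (328,99), and the lid at the bottom. I'll measure these.

```bash
python3 - <<'E'
from h import *
np.set_printoptions(precision=1,suppress=True)
s=np.load('w2.npy',allow_pickle=True).item(); C=cam('wrist',s)
g=cv2.cvtColor(cv2.imread('pics/w2.png'),cv2.COLOR_BGR2GRAY); g=cv2.GaussianBlur(g,(3,3),0)
c0=np.array([312.,206.]); out={'o':[],'i':[]}
for a in np.radians(np.arange(0,360,5)):
    d=np.array([np.cos(a),np.sin(a)]); r=np.arange(20,95,.5); v=g[(c0[1]+r*d[1]).round().astype(int),(c0[0]+r*d[0]).round().astype(int)].astype(float)
    gr=np.convolve(v,[1,1,1,-1,-1,-1],'same') # + rising
    j=r>60; k=np.argmin(np.where(j,gr,1e9)); out['o'].append(c0+d*r[k])
    if -0.1<a<np.pi+.1:
        k2=np.argmax(np.where((r>35)&(r<r[k]-4),gr,-1e9)); out['i'].append(c0+d*r[k2])
o=np.array(out['o']); i=np.array(out['i'])
def rob(p):
    for _ in range(4):
        c,r=circ(p); e=np.abs(np.hypot(*(p-c).T)-r); p=p[e<max(2,1.5*np.median(e))]
    return c,r,len(p)
print('ledge outer, lower half z98',rob(cast(C,o[(o[:,1]>c0[1])],98)[:,:2]))
print('rim, upper half z130',rob(cast(C,o[(o[:,1]<c0[1]-20)],130)[:,:2]), 'as z98',rob(cast(C,o[(o[:,1]<c0[1]-20)],98)[:,:2]))
print('hole z98',rob(cast(C,i,98)[:,:2]))
q=cast(C,[(209,90),(442,126),(394,329),(200,308)],130)[:,:2]; print(q)
print('left edge ang', [np.degrees(np.arctan2(*(b-a)[::-1])) for a,b in ((q[0],q[1]),(q[1],q[2]))],np.hypot(*(q[0]-q[1])))
E
```

```text
ledge outer, lower half z98 (array([546. , -30.1]), np.float64(69.82905670460978), 26)
rim, upper half z130 (array([540.4, -29.6]), np.float64(65.72614935129693), 20) as z98 (array([550.2, -30.4]), np.float64(72.99367206590273), 20)
hole z98 (array([544.8, -30.3]), np.float64(58.363228832269535), 38)
[[ 438.6 -110.6]
 [ 466.2   77.2]
 [ 657.1   49.3]
 [ 634.7 -135.3]]
left edge ang [np.float64(81.64471412759862), np.float64(-8.32161038170088)] 189.8263154942584
```

Pot centre is (545.5,-30), with ledge radius 69.8 and hole radius 58.4, matching the given sizes. The cooker is turned −8.3°. Now I'll fetch the tray.

Request:
{"name": "step_arm", "arguments": {"steps": [{"xyz": [0,-0.06,0],"turn": [0,0,0],"jaw": 1},{"xyz": [0,-0.06,0],"turn": [0,0,0],"jaw": 1},{"xyz": [0,-0.06,0.03],"turn": [0,0,0],"jaw": 0.8},{"xyz": [0,-0.05,0.06],"turn": [0,0,0],"jaw": 0.6},{"xyz": [0,-0.028,0.06],"turn": [0,0,0],"jaw": 0.5},{"xyz": [0,0,0.06],"turn": [0,0,0],"jaw": 0.5},{"xyz": [0,0,0.03],"turn": [0,0,0],"jaw": 0.5},{"xyz": [0,0,0.02],"turn": [0,0,0],"jaw": 0.4},{"xyz": [0,0,0.005],"turn": [0,0,0],"jaw": 0.4},{"xyz": [0,0,0],"turn": [0,0,0],"jaw": 0.2},{"xyz": [0,0,0],"turn": [0,0,0],"jaw": 0},{"xyz": [0,0,0],"turn": [0,0,0],"jaw": 0}], "squeeze": 60}}

```text
t: 7.45
ee_pos: [519.8, -265.0, 41.4]
ee_rot: [-0.001, 1.0, -0.0, 0.001]
contact_force: [-0.5, -0.2, 0.9]
opening: -0.0
gripper_force: 0.0
```

Request:
{"name": "step_arm", "arguments": {"steps": [{"xyz": [0,0,0],"turn": [0,0,0],"jaw": 0},{"xyz": [0,0,-0.04],"turn": [0,0,0],"jaw": 0},{"xyz": [0,0,-0.06],"turn": [0,0,0],"jaw": 0},{"xyz": [0,0,-0.06],"turn": [0,0,0],"jaw": 0},{"xyz": [0,0,-0.03],"turn": [0,0,0],"jaw": 0},{"xyz": [0,0,0],"turn": [0,0,0],"jaw": 0},{"xyz": [0,0,0],"turn": [0,0,0],"jaw": 0}]}}

```text
t: 8.32
ee_pos: [519.0, -264.4, 229.6]
ee_rot: [-0.001, 1.0, 0.0, -0.0]
contact_force: [0.4, 0.1, -0.8]
opening: 0.0
gripper_force: 0.0
```

```bash
python3 - <<'E'
from h import *
np.set_printoptions(precision=2,suppress=True)
s=observe(); im=read_camera('wrist'); save('w3',im); np.save('w3.npy',s); print(s['ee_pos'],s['opening'],s['contact_force'],s['moment'],R.from_quat(s['ee_rot']).as_matrix())
E
```

```text
[ 519.03 -264.44  229.59] 0.016197825114996456 [ 0.38  0.07 -0.77] [0.03 0.02 0.02] [[-1. -0. -0.]
 [-0.  1.  0.]
 [ 0.  0. -1.]]
```

View pics/w3.png

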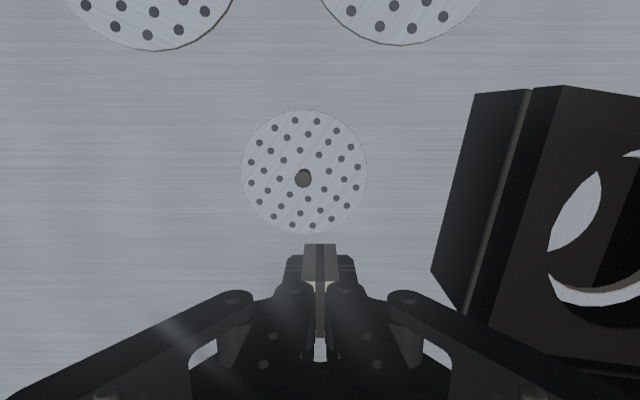

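The wrist view shows the jaws shut on nothing, with the knob still on the counter at (303,178): two rows were clipped by the 62.5 mm limit. I'll cast the knob and redo it with slower rows.

```bash
python3 - <<'E'
from h import *
s=np.load('w3.npy',allow_pickle=True).item(); C=cam('wrist',s)
print(cast(C,[(303,178)],30),circ(cast(C,[(242,172),(367,172),(304,109),(304,235)],5)[:,:2]))
E
```

```text
[[ 517.80667999 -280.55944197   30.        ]] (array([ 519.68176062, -280.13305474]), np.float64(65.73642623631282))
```

Request:
{"name": "step_arm", "arguments": {"steps": [{"xyz": [0,-0.016,0.04],"turn": [0,0,0],"jaw": 0.5},{"xyz": [0,0,0.055],"turn": [0,0,0],"jaw": 0.5},{"xyz": [0,0,0.055],"turn": [0,0,0],"jaw": 0.5},{"xyz": [0,0,0.03],"turn": [0,0,0],"jaw": 0.5},{"xyz": [0,0,0.02],"turn": [0,0,0],"jaw": 0.5},{"xyz": [0,0,0.007],"turn": [0,0,0],"jaw": 0.5},{"xyz": [0,0,0],"turn": [0,0,0],"jaw": 0.3},{"xyz": [0,0,0],"turn": [0,0,0],"jaw": 0.1},{"xyz": [0,0,0],"turn": [0,0,0],"jaw": 0},{"xyz": [0,0,0],"turn": [0,0,0],"jaw": 0}], "squeeze": 60}}

```text
t: 9.62
ee_pos: [520.0, -281.4, 25.0]
ee_rot: [-0.001, 1.0, -0.001, 0.001]
contact_force: [-1.2, 0.4, 6.8]
opening: 12.9
gripper_force: 58.6
```

Request:
{"name": "step_arm", "arguments": {"steps": [{"xyz": [0,0,-0.03],"turn": [0,0,0],"jaw": 0},{"xyz": [0,0,-0.05],"turn": [0,0,0],"jaw": 0},{"xyz": [0,0,-0.05],"turn": [0,0,0],"jaw": 0},{"xyz": [0,0,-0.06],"turn": [0,0,0],"jaw": 0},{"xyz": [0,0,0],"turn": [0,0,0],"jaw": 0},{"xyz": [0,0,0],"turn": [0,0,0],"jaw": 0}]}}

```text
t: 10.38
ee_pos: [519.2, -280.6, 212.9]
ee_rot: [-0.001, 1.0, 0.0, -0.0]
contact_force: [0.9, 0.5, -2.6]
opening: 12.8
gripper_force: 58.8
```

```bash
python3 - <<'E'
from h import *
np.set_printoptions(precision=2,suppress=True)
s=observe(); im=read_camera('wrist'); save('w4',im); np.save('w4.npy',s); print(s['ee_pos'],s['opening'],s['contact_force'],s['moment'])
E
```

```text
[ 519.16 -280.59  212.9 ] 12.83350360834044 [ 0.9   0.5  -2.59] [-0.02  0.01  0.02]
```

View pics/w4.png

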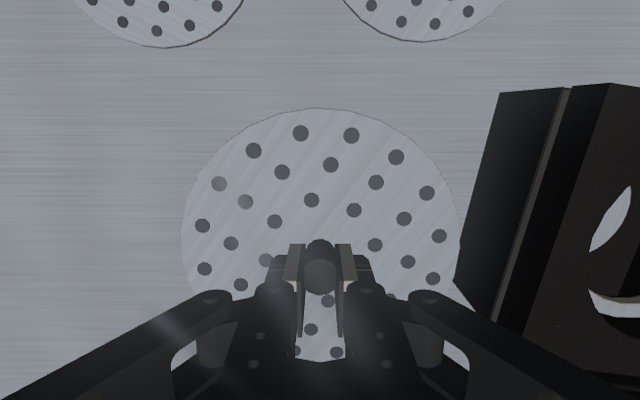

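The tray is held: knob at (320,275) between the pads, disc outline from (181,238) to (460,238), top (318,107). Next I check its offset and level.

```bash
python3 - <<'E'
from h import *
np.set_printoptions(precision=1,suppress=True)
s=np.load('w4.npy',allow_pickle=True).item(); C=cam('wrist',s)
g=cv2.cvtColor(cv2.imread('pics/w4.png'),cv2.COLOR_BGR2GRAY)
e=np.array([(181,238),(460,238),(318,107.5),(200,175),(441,176),(231,140),(400,137),(270,115)])
for z in (188,192,196,200): print(z,circ(cast(C,e,z)[:,:2]))
print(cast(C,[(320,272)],218))
E
```

```text
188 (array([ 520.1, -280.5]), np.float64(67.16630055554764))
192 (array([ 518.3, -280.5]), np.float64(65.44688689056335))
196 (array([ 516.6, -280.5]), np.float64(63.72747322557136))
200 (array([ 514.9, -280.5]), np.float64(62.00805956059062))
[[ 515.6 -280.5  218. ]]
```

Disc radius 66 mm at z≈191, so the tray is level, centred within 1 mm of the TCP, and its underside is about 26 mm below the TCP. I'll carry it over the pot.

Request:
{"name": "step_arm", "arguments": {"steps": [{"xyz": [-0.003,0.04,0],"turn": [0,0,0],"jaw": 0},{"xyz": [-0.005,0.045,0],"turn": [0,0,0],"jaw": 0},{"xyz": [-0.005,0.045,0],"turn": [0,0,0],"jaw": 0},{"xyz": [-0.005,0.045,0],"turn": [0,0,0],"jaw": 0},{"xyz": [-0.005,0.0405,0],"turn": [0,0,0],"jaw": 0},{"xyz": [-0.004,0.035,0],"turn": [0,0,0],"jaw": 0},{"xyz": [0,0,0],"turn": [0,0,0],"jaw": 0},{"xyz": [0,0,0],"turn": [0,0,0],"jaw": 0}]}}

```text
t: 11.42
ee_pos: [545.3, -30.3, 212.2]
ee_rot: [-0.001, 1.0, 0.0, -0.001]
contact_force: [-0.2, -0.9, -1.5]
opening: 12.7
gripper_force: 58.9
```

Request:
{"name": "step_arm", "arguments": {"steps": [{"xyz": [-0.001,0,0.03],"turn": [0,0,0],"jaw": 0},{"xyz": [0,0,0.02],"turn": [0,0,0],"jaw": 0},{"xyz": [0,0,0.01],"turn": [0,0,0],"jaw": 0},{"xyz": [0,0,0.008],"turn": [0,0,0],"jaw": 0},{"xyz": [0,0,0.008],"turn": [0,0,0],"jaw": 0},{"xyz": [0,0,0],"turn": [0,0,0],"jaw": 0}]}}

```text
t: 12.18
ee_pos: [546.8, -30.1, 137.3]
ee_rot: [-0.001, 1.0, 0.0, -0.0]
contact_force: [-0.1, 1.1, -2.6]
opening: 13.1
gripper_force: 58.9
```

Request:
{"name": "step_arm", "arguments": {"steps": [{"xyz": [0,0,0.005],"turn": [0,0,0],"jaw": 0},{"xyz": [0,0,0.004],"turn": [0,0,0],"jaw": 0},{"xyz": [0,0,0.002],"turn": [0,0,0],"jaw": 0},{"xyz": [0,0,0],"turn": [0,0,0],"jaw": 0}]}}

```text
t: 12.68
ee_pos: [546.8, -30.1, 126.4]
ee_rot: [-0.001, 1.0, -0.0, -0.0]
contact_force: [0.2, -0.1, -1.6]
opening: 12.6
gripper_force: 58.9
```

Request:
{"name": "step_arm", "arguments": {"steps": [{"xyz": [0,0,0.001],"turn": [0,0,0],"jaw": 0},{"xyz": [0,0,0.001],"turn": [0,0,0],"jaw": 0},{"xyz": [0,0,0.001],"turn": [0,0,0],"jaw": 0},{"xyz": [0,0,0],"turn": [0,0,0],"jaw": 0}]}}

```text
t: 13.18
ee_pos: [546.9, -30.1, 123.5]
ee_rot: [-0.001, 1.0, -0.0, -0.0]
contact_force: [-0.2, -0.3, -2.2]
opening: 12.8
gripper_force: 58.9
```

Request:
{"name": "step_arm", "arguments": {"steps": [{"xyz": [0,0,0.001],"turn": [0,0,0],"jaw": 0},{"xyz": [0,0,0.001],"turn": [0,0,0],"jaw": 0},{"xyz": [0,0,0],"turn": [0,0,0],"jaw": 0}]}}

```text
t: 13.55
ee_pos: [547.1, -30.2, 123.0]
ee_rot: [-0.001, 1.0, -0.0, 0.0]
contact_force: [-4.4, 0.7, 9.7]
opening: 12.8
gripper_force: 60.0
```

The tray has seated. Release and rise.

Request:
{"name": "step_arm", "arguments": {"steps": [{"xyz": [0.001,0,-0.001],"turn": [0,0,0],"jaw": 0.25},{"xyz": [0,0,0],"turn": [0,0,0],"jaw": 0.5},{"xyz": [0,0,0],"turn": [0,0,0],"jaw": 0.6},{"xyz": [0,0,0],"turn": [0,0,0],"jaw": 0.6},{"xyz": [0,0,-0.03],"turn": [0,0,0],"jaw": 0.6},{"xyz": [0,0,-0.055],"turn": [0,0,0],"jaw": 0.6},{"xyz": [0,0,-0.055],"turn": [0,0,0],"jaw": 0.6},{"xyz": [0,0,-0.04],"turn": [0,0,0],"jaw": 0.6},{"xyz": [0,0,0],"turn": [0,0,0],"jaw": 0.6},{"xyz": [0,0,0],"turn": [0,0,0],"jaw": 0.6}]}}

```text
t: 14.8
ee_pos: [545.9, -30.1, 301.7]
ee_rot: [-0.001, 1.0, 0.0, -0.0]
contact_force: [-0.1, -0.1, -0.2]
opening: 50.9
gripper_force: 0.0
```

```bash
python3 - <<'E'
from h import *
np.set_printoptions(precision=2,suppress=True)
s=observe(); im=read_camera('wrist'); sd=read_camera('side'); sc=read_camera('scene'); np.save('w5.npy',s); print(s['ee_pos'],s['contact_force'],s['joint_pos'])
save('w5full',im)
save('w5',np.vstack([cv2.resize(im,(480,300)),np.hstack([sd[50:275,190:430],sc[100:325,250:490]])]))
E
```

```text
[545.87 -30.14 301.73] [-0.1  -0.08 -0.21] [-0.29 -0.04  0.06  1.67 -0.   -0.3 ]
```

View pics/w5.png

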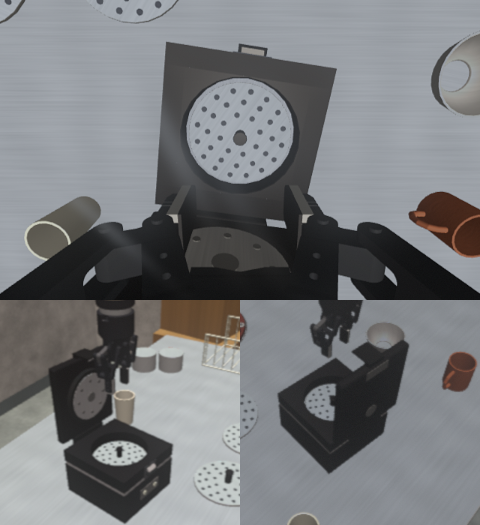

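The tray lies in the pot, knob at about (320,184) in the wrist picture, and the lid is upright behind it. Next I confirm the tray position and work out the lid-swing waypoints, with shut fingers hooking the outer face near the pad.

```bash
python3 - <<'E'
from h import *
np.set_printoptions(precision=1,suppress=True)
s=np.load('w5.npy',allow_pickle=True).item(); C=cam('wrist',s)
print('knob',cast(C,[(320,184)],128))
px=np.array([1,0]); th=np.r_[np.arange(1.6,0.1,-.1),.1,.05]
x=111-185*np.cos(th)+22*np.sin(th); z=153+185*np.sin(th)+22*np.cos(th)
for t,a,b,da,db in zip(th,x,z,np.diff(x,prepend=x[0]),np.diff(z,prepend=z[0])): print('%.2f x%.1f z%.1f  tool dx %.1f dz %.1f'%(t,a,b,-da,-db))
c=np.array([.989,-.145]); print('hover world',np.array([545.5,-30])+160*c)
E
```

```text
knob [[545.  -29.9 128. ]]
1.60 x138.4 z337.3  tool dx -0.0 dz -0.0
1.50 x119.9 z339.1  tool dx 18.5 dz -1.8
1.40 x101.2 z339.0  tool dx 18.6 dz 0.0
1.30 x82.7 z337.1  tool dx 18.5 dz 1.9
1.20 x64.5 z333.4  tool dx 18.2 dz 3.7
1.10 x46.7 z327.9  tool dx 17.8 dz 5.5
1.00 x29.6 z320.6  tool dx 17.1 dz 7.3
0.90 x13.2 z311.6  tool dx 16.3 dz 9.0
0.80 x-2.1 z301.0  tool dx 15.3 dz 10.6
0.70 x-16.3 z289.0  tool dx 14.2 dz 12.0
0.60 x-29.3 z275.6  tool dx 12.9 dz 13.4
0.50 x-40.8 z261.0  tool dx 11.5 dz 14.6
0.40 x-50.8 z245.3  tool dx 10.0 dz 15.7
0.30 x-59.2 z228.7  tool dx 8.4 dz 16.6
0.20 x-65.9 z211.3  tool dx 6.7 dz 17.4
0.10 x-70.9 z193.4  tool dx 4.9 dz 18.0
0.05 x-72.7 z184.2  tool dx 1.8 dz 9.1
hover world [703.7 -53.2]
```

Request:
{"name": "step_arm", "arguments": {"steps": [{"xyz": [0,0,-0.03],"turn": [0,0,4.15],"jaw": 0},{"xyz": [0,0,-0.05],"turn": [0,0,4.15],"jaw": 0},{"xyz": [0,0,-0.01],"turn": [0,0,0],"jaw": 0},{"xyz": [0,0,0],"turn": [0,0,0],"jaw": 0}], "squeeze": 40}}

```text
t: 15.45
ee_pos: [546.2, -30.2, 392.1]
ee_rot: [0.071, 0.997, -0.0, -0.0]
contact_force: [-0.3, 1.5, -0.1]
opening: 0.3
gripper_force: 0.0
```

Request:
{"name": "step_arm", "arguments": {"steps": [{"xyz": [-0.04,0,0],"turn": [0,0,0],"jaw": 0},{"xyz": [-0.04,0,0],"turn": [0,0,0],"jaw": 0},{"xyz": [-0.04,0,0],"turn": [0,0,0],"jaw": 0},{"xyz": [-0.045,0,0],"turn": [0,0,0],"jaw": 0},{"xyz": [0,0,0],"turn": [0,0,0],"jaw": 0},{"xyz": [0,0,0],"turn": [0,0,0],"jaw": 0}]}}

```text
t: 16.2
ee_pos: [696.0, -52.0, 393.2]
ee_rot: [0.071, 0.997, 0.0, -0.001]
contact_force: [0.4, -0.7, 0.4]
opening: -0.3
gripper_force: 0.0
```

Request:
{"name": "step_arm", "arguments": {"steps": [{"xyz": [-0.008,0,0],"turn": [0,0,0],"jaw": 0},{"xyz": [0,0,0.02],"turn": [0,0,0],"jaw": 0},{"xyz": [0,0,0.02],"turn": [0,0,0],"jaw": 0},{"xyz": [0,0,0.015],"turn": [0,0,0],"jaw": 0},{"xyz": [0,0,0],"turn": [0,0,0],"jaw": 0}]}}

```text
t: 16.82
ee_pos: [702.7, -52.7, 340.0]
ee_rot: [0.072, 0.997, 0.0, -0.0]
contact_force: [-0.2, 0.2, -0.1]
opening: 0.2
gripper_force: 0.0
```

Request:
{"name": "step_arm", "arguments": {"steps": [{"xyz": [0.012,0,0.002],"turn": [0,0,0],"jaw": 0},{"xyz": [0.008,0,0],"turn": [0,0,0],"jaw": 0},{"xyz": [0.01,0,0],"turn": [0,0,0],"jaw": 0},{"xyz": [0.01,0,0],"turn": [0,0,0],"jaw": 0}]}}

```text
t: 17.32
ee_pos: [664.1, -47.4, 339.7]
ee_rot: [0.072, 0.997, -0.0, 0.001]
contact_force: [0.5, -0.1, 1.0]
opening: 0.0
gripper_force: 0.4
```

Request:
{"name": "step_arm", "arguments": {"steps": [{"xyz": [0.0185,0,0],"turn": [0,0,0],"jaw": 0},{"xyz": [0.0185,0,0.002],"turn": [0,0,0],"jaw": 0},{"xyz": [0.018,0,0.0035],"turn": [0,0,0],"jaw": 0},{"xyz": [0.018,0,0.0055],"turn": [0,0,0],"jaw": 0}]}}

```text
t: 17.82
ee_pos: [591.6, -36.9, 328.5]
ee_rot: [0.072, 0.997, -0.0, 0.002]
contact_force: [1.3, -0.4, 1.1]
opening: -0.1
gripper_force: 0.6
```

```bash
python3 - <<'E'
from h import *
s=observe(); print(s['ee_pos'],s['contact_force'],s['moment']); sd=read_camera('side'); sc=read_camera('scene')
save('w6',np.hstack([sd[20:275,190:430],sc[60:315,250:490]]))
E
```

```text
[591.6441565  -36.88416853 328.51158423] [ 1.25152561 -0.37019221  1.08900559] [ 0.02910283 -0.21445069  0.02173332]
```

View pics/w6.png

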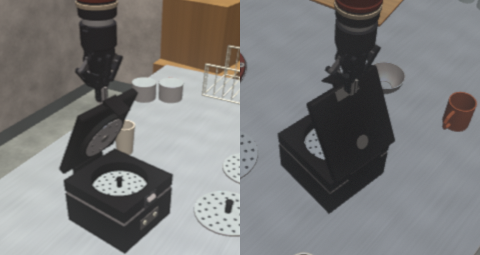

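The lid is swinging with the fingers on the outer face near the pad, and the tray is unmoved. I'll continue along the arc.

Request:
{"name": "step_arm", "arguments": {"steps": [{"xyz": [0.017,0,0.007],"turn": [0,0,0],"jaw": 0},{"xyz": [0.0165,0,0.009],"turn": [0,0,0],"jaw": 0},{"xyz": [0.0155,0,0.0105],"turn": [0,0,0],"jaw": 0},{"xyz": [0.014,0,0.012],"turn": [0,0,0],"jaw": 0},{"xyz": [0.013,0,0.0135],"turn": [0,0,0],"jaw": 0}]}}

```text
t: 18.55
ee_pos: [517.5, -26.4, 276.0]
ee_rot: [0.072, 0.997, -0.0, 0.001]
contact_force: [1.2, 0.3, 2.3]
opening: -0.3
gripper_force: 1.0
```

Request:
{"name": "step_arm", "arguments": {"steps": [{"xyz": [0.0115,0,0.0145],"turn": [0,0,0],"jaw": 0},{"xyz": [0.01,0,0.0155],"turn": [0,0,0],"jaw": 0},{"xyz": [0.0085,0,0.0165],"turn": [0,0,0],"jaw": 0},{"xyz": [0.0035,0,0.009],"turn": [0,0,0],"jaw": 0},{"xyz": [0,0,0],"turn": [0,0,0],"jaw": 0}]}}

```text
t: 19.18
ee_pos: [484.2, -21.5, 219.4]
ee_rot: [0.072, 0.997, -0.0, 0.0]
contact_force: [-1.1, 0.8, 1.6]
opening: -0.3
gripper_force: 0.7
```

Request:
{"name": "step_arm", "arguments": {"steps": [{"xyz": [0.0035,0,0.008],"turn": [0,0,0],"jaw": 0},{"xyz": [0.0025,0,0.006],"turn": [0,0,0],"jaw": 0},{"xyz": [0.0015,0,0.005],"turn": [0,0,0],"jaw": 0},{"xyz": [0,0,0],"turn": [0,0,0],"jaw": 0}]}}

```text
t: 19.68
ee_pos: [476.5, -20.4, 199.6]
ee_rot: [0.072, 0.997, 0.0, -0.0]
contact_force: [1.0, -0.0, 1.7]
opening: -0.1
gripper_force: 0.7
```

Request:
{"name": "step_arm", "arguments": {"steps": [{"xyz": [0.001,0,0.003],"turn": [0,0,0],"jaw": 0},{"xyz": [0.001,0,0.003],"turn": [0,0,0],"jaw": 0},{"xyz": [0,0,0],"turn": [0,0,0],"jaw": 0}]}}

```text
t: 20.05
ee_pos: [474.6, -20.1, 193.8]
ee_rot: [0.072, 0.997, -0.0, -0.0]
contact_force: [0.2, 0.5, 1.4]
opening: -0.1
gripper_force: 0.7
```

Request:
{"name": "step_arm", "arguments": {"steps": [{"xyz": [0,0,0.002],"turn": [0,0,0],"jaw": 0},{"xyz": [0,0,0],"turn": [0,0,0],"jaw": 0}]}}

```text
t: 20.3
ee_pos: [474.4, -20.0, 191.8]
ee_rot: [0.072, 0.997, 0.0, -0.001]
contact_force: [-1.4, 0.5, 2.6]
opening: -0.2
gripper_force: 0.9
```

Request:
{"name": "step_arm", "arguments": {"steps": [{"xyz": [0,0,0.002],"turn": [0,0,0],"jaw": 0},{"xyz": [0,0,0],"turn": [0,0,0],"jaw": 0}]}}

```text
t: 20.55
ee_pos: [474.6, -20.1, 189.8]
ee_rot: [0.072, 0.997, 0.0, -0.0]
contact_force: [-1.7, 0.7, 2.0]
opening: 0.0
gripper_force: 0.9
```

Request:
{"name": "step_arm", "arguments": {"steps": [{"xyz": [0,0,0.0015],"turn": [0,0,0],"jaw": 0},{"xyz": [0,0,0],"turn": [0,0,0],"jaw": 0}]}}

```text
t: 20.8
ee_pos: [474.7, -20.1, 188.4]
ee_rot: [0.072, 0.997, -0.0, -0.0]
contact_force: [-1.3, 0.7, 1.9]
opening: 0.7
gripper_force: 0.9
```

Request:
{"name": "step_arm", "arguments": {"steps": [{"xyz": [0,0,0.0015],"turn": [0,0,0],"jaw": 0},{"xyz": [0,0,0],"turn": [0,0,0],"jaw": 0}]}}

```text
t: 21.05
ee_pos: [474.8, -20.1, 186.9]
ee_rot: [0.072, 0.997, -0.0, -0.0]
contact_force: [0.1, 1.0, 2.9]
opening: -0.0
gripper_force: 0.9
```

Request:
{"name": "step_arm", "arguments": {"steps": [{"xyz": [0,0,0.001],"turn": [0,0,0],"jaw": 0},{"xyz": [0,0,0],"turn": [0,0,0],"jaw": 0}]}}

```text
t: 21.3
ee_pos: [474.8, -20.2, 186.0]
ee_rot: [0.072, 0.997, -0.0, 0.0]
contact_force: [-1.2, 0.7, 1.8]
opening: -0.2
gripper_force: 0.9
```

Request:
{"name": "step_arm", "arguments": {"steps": [{"xyz": [0,0,0.001],"turn": [0,0,0],"jaw": 0},{"xyz": [0,0,0],"turn": [0,0,0],"jaw": 0}]}}

```text
t: 21.55
ee_pos: [474.8, -20.1, 185.0]
ee_rot: [0.072, 0.997, -0.0, 0.0]
contact_force: [-1.9, 1.4, 2.4]
opening: 0.0
gripper_force: 1.0
```

Request:
{"name": "step_arm", "arguments": {"steps": [{"xyz": [0,0,0.001],"turn": [0,0,0],"jaw": 0},{"xyz": [0,0,0],"turn": [0,0,0],"jaw": 0}]}}

```text
t: 21.8
ee_pos: [474.8, -20.2, 184.0]
ee_rot: [0.072, 0.997, -0.0, 0.0]
contact_force: [-1.6, 0.1, 1.9]
opening: 0.2
gripper_force: 1.0
```

Request:
{"name": "step_arm", "arguments": {"steps": [{"xyz": [0,0,0.001],"turn": [0,0,0],"jaw": 0},{"xyz": [0,0,0],"turn": [0,0,0],"jaw": 0}]}}

```text
t: 22.05
ee_pos: [474.8, -20.1, 183.0]
ee_rot: [0.072, 0.997, -0.0, -0.0]
contact_force: [-1.8, 0.5, 2.2]
opening: -0.1
gripper_force: 1.0
```

Request:
{"name": "step_arm", "arguments": {"steps": [{"xyz": [0,0,0.001],"turn": [0,0,0],"jaw": 0},{"xyz": [0,0,0],"turn": [0,0,0],"jaw": 0}]}}

```text
t: 22.3
ee_pos: [474.8, -20.1, 182.0]
ee_rot: [0.072, 0.997, -0.0, -0.0]
contact_force: [-1.7, 0.4, 2.1]
opening: -0.1
gripper_force: 1.0
```

Request:
{"name": "step_arm", "arguments": {"steps": [{"xyz": [0,0,0.001],"turn": [0,0,0],"jaw": 0},{"xyz": [0,0,0],"turn": [0,0,0],"jaw": 0}]}}

```text
t: 22.55
ee_pos: [474.8, -20.1, 181.0]
ee_rot: [0.072, 0.997, -0.0, 0.0]
contact_force: [-1.1, 0.4, 0.8]
opening: 0.0
gripper_force: 1.0
```

Request:
{"name": "step_arm", "arguments": {"steps": [{"xyz": [0,0,0.001],"turn": [0,0,0],"jaw": 0},{"xyz": [0,0,0],"turn": [0,0,0],"jaw": 0}]}}

```text
t: 22.8
ee_pos: [474.8, -20.1, 180.0]
ee_rot: [0.072, 0.997, -0.0, 0.0]
contact_force: [-2.2, 1.0, 2.3]
opening: 0.1
gripper_force: 1.0
```

Request:
{"name": "step_arm", "arguments": {"steps": [{"xyz": [0,0,0.001],"turn": [0,0,0],"jaw": 0},{"xyz": [0,0,0],"turn": [0,0,0],"jaw": 0}]}}

```text
t: 23.05
ee_pos: [474.8, -20.2, 179.0]
ee_rot: [0.072, 0.997, -0.0, 0.0]
contact_force: [-1.5, -0.0, 1.8]
opening: 0.2
gripper_force: 1.0
```

Request:
{"name": "step_arm", "arguments": {"steps": [{"xyz": [0,0,0.001],"turn": [0,0,0],"jaw": 0},{"xyz": [0,0,0],"turn": [0,0,0],"jaw": 0}]}}

```text
t: 23.3
ee_pos: [474.8, -20.1, 178.4]
ee_rot: [0.072, 0.997, -0.0, 0.0]
contact_force: [-4.0, 1.0, 5.8]
opening: -0.1
gripper_force: 2.8
```

The force is rising at the catch, so I'll use half-millimetre steps.

Request:
{"name": "step_arm", "arguments": {"steps": [{"xyz": [0,0,0.0004],"turn": [0,0,0],"jaw": 0},{"xyz": [0,0,0],"turn": [0,0,0],"jaw": 0}]}}

```text
t: 23.55
ee_pos: [474.8, -20.1, 178.3]
ee_rot: [0.072, 0.997, -0.0, 0.0]
contact_force: [-4.1, 1.3, 7.3]
opening: 0.0
gripper_force: 3.9
```

Request:
{"name": "step_arm", "arguments": {"steps": [{"xyz": [0,0,0.0004],"turn": [0,0,0],"jaw": 0},{"xyz": [0,0,0],"turn": [0,0,0],"jaw": 0}]}}

```text
t: 23.8
ee_pos: [474.7, -20.2, 178.0]
ee_rot: [0.072, 0.997, -0.0, 0.0]
contact_force: [-5.5, 0.9, 8.5]
opening: -0.1
gripper_force: 4.4
```

Request:
{"name": "step_arm", "arguments": {"steps": [{"xyz": [0.0006,0,0.0002],"turn": [0,0,0],"jaw": 0},{"xyz": [0,0,0],"turn": [0,0,0],"jaw": 0}]}}

```text
t: 24.05
ee_pos: [474.7, -20.1, 178.0]
ee_rot: [0.072, 0.997, -0.0, 0.001]
contact_force: [-3.2, 0.3, 8.3]
opening: 0.2
gripper_force: 4.2
```

Request:
{"name": "step_arm", "arguments": {"steps": [{"xyz": [0.0003,0,0.0003],"turn": [0,0,0],"jaw": 0},{"xyz": [0,0,0],"turn": [0,0,0],"jaw": 0}]}}

```text
t: 24.3
ee_pos: [474.6, -20.1, 177.8]
ee_rot: [0.072, 0.997, -0.0, 0.001]
contact_force: [-2.3, 0.7, 9.5]
opening: 0.0
gripper_force: 4.4
```

Request:
{"name": "step_arm", "arguments": {"steps": [{"xyz": [0.0002,0,0.0003],"turn": [0,0,0],"jaw": 0},{"xyz": [0,0,0],"turn": [0,0,0],"jaw": 0}]}}

```text
t: 24.55
ee_pos: [474.6, -20.1, 177.6]
ee_rot: [0.072, 0.997, -0.0, 0.001]
contact_force: [-0.5, 2.4, 8.8]
opening: 0.0
gripper_force: 4.5
```

Request:
{"name": "step_arm", "arguments": {"steps": [{"xyz": [0.0001,0,0.0003],"turn": [0,0,0],"jaw": 0},{"xyz": [0,0,0],"turn": [0,0,0],"jaw": 0}]}}

```text
t: 24.8
ee_pos: [474.5, -20.1, 177.4]
ee_rot: [0.072, 0.997, -0.0, 0.001]
contact_force: [-0.7, 0.2, 9.3]
opening: -0.2
gripper_force: 4.6
```

Request:
{"name": "step_arm", "arguments": {"steps": [{"xyz": [0,0,0.0004],"turn": [0,0,0],"jaw": 0},{"xyz": [0,0,0],"turn": [0,0,0],"jaw": 0}]}}

```text
t: 25.05
ee_pos: [474.5, -20.1, 177.0]
ee_rot: [0.072, 0.997, -0.0, 0.001]
contact_force: [-0.6, 0.9, 9.5]
opening: 0.2
gripper_force: 4.9
```

Request:
{"name": "step_arm", "arguments": {"steps": [{"xyz": [0,0,0.0004],"turn": [0,0,0],"jaw": 0},{"xyz": [0,0,0],"turn": [0,0,0],"jaw": 0}]}}

```text
t: 25.3
ee_pos: [474.5, -20.1, 176.7]
ee_rot: [0.072, 0.997, -0.0, 0.001]
contact_force: [-1.8, 1.7, 9.7]
opening: 0.2
gripper_force: 5.1
```

Request:
{"name": "step_arm", "arguments": {"steps": [{"xyz": [0,0,0.0004],"turn": [0,0,0],"jaw": 0},{"xyz": [0,0,0],"turn": [0,0,0],"jaw": 0}]}}

```text
t: 25.55
ee_pos: [474.4, -20.1, 176.3]
ee_rot: [0.072, 0.997, -0.0, 0.001]
contact_force: [-1.2, 1.9, 10.4]
opening: 0.1
gripper_force: 5.2
```

Request:
{"name": "step_arm", "arguments": {"steps": [{"xyz": [0,0,0.0004],"turn": [0,0,0],"jaw": 0},{"xyz": [0,0,0],"turn": [0,0,0],"jaw": 0}]}}

```text
t: 25.8
ee_pos: [474.3, -20.1, 175.6]
ee_rot: [0.072, 0.997, -0.0, 0.001]
contact_force: [-2.2, 1.0, 7.7]
opening: 0.1
gripper_force: 3.8
```

Request:
{"name": "step_arm", "arguments": {"steps": [{"xyz": [0,0,0.0004],"turn": [0,0,0],"jaw": 0},{"xyz": [0,0,0],"turn": [0,0,0],"jaw": 0}]}}

```text
t: 26.05
ee_pos: [474.2, -20.1, 174.8]
ee_rot: [0.072, 0.997, -0.0, 0.001]
contact_force: [-0.4, 1.5, 5.3]
opening: -0.1
gripper_force: 2.8
```

Request:
{"name": "step_arm", "arguments": {"steps": [{"xyz": [0,0,0.0004],"turn": [0,0,0],"jaw": 0},{"xyz": [0,0,0],"turn": [0,0,0],"jaw": 0}]}}

```text
t: 26.3
ee_pos: [474.2, -20.0, 174.3]
ee_rot: [0.072, 0.997, -0.0, 0.001]
contact_force: [-0.4, 0.2, 5.0]
opening: 0.0
gripper_force: 2.7
```

Past the peak at z≈176. I'll carry on gently to the snap, 4–6 mm further.

Request:
{"name": "step_arm", "arguments": {"steps": [{"xyz": [0,0,0.0006],"turn": [0,0,0],"jaw": 0},{"xyz": [0,0,0],"turn": [0,0,0],"jaw": 0}]}}

```text
t: 26.55
ee_pos: [474.1, -20.0, 173.7]
ee_rot: [0.072, 0.997, -0.0, 0.001]
contact_force: [0.2, 0.0, 4.7]
opening: 0.1
gripper_force: 2.5
```

Request:
{"name": "step_arm", "arguments": {"steps": [{"xyz": [0,0,0.0006],"turn": [0,0,0],"jaw": 0},{"xyz": [0,0,0],"turn": [0,0,0],"jaw": 0}]}}

```text
t: 26.8
ee_pos: [473.9, -20.0, 172.6]
ee_rot: [0.072, 0.997, -0.0, 0.0]
contact_force: [0.7, 0.5, 0.1]
opening: -0.0
gripper_force: 0.3
```

Request:
{"name": "step_arm", "arguments": {"steps": [{"xyz": [0,0,0.0006],"turn": [0,0,0],"jaw": 0},{"xyz": [0,0,0],"turn": [0,0,0],"jaw": 0}]}}

```text
t: 27.05
ee_pos: [473.7, -20.0, 171.9]
ee_rot: [0.072, 0.997, -0.0, 0.0]
contact_force: [1.6, -0.1, 1.6]
opening: -0.1
gripper_force: 0.5
```

Request:
{"name": "step_arm", "arguments": {"steps": [{"xyz": [0,0,0.0004],"turn": [0,0,0],"jaw": 0},{"xyz": [0,0,0],"turn": [0,0,0],"jaw": 0}]}}

```text
t: 27.3
ee_pos: [473.7, -20.0, 171.7]
ee_rot: [0.072, 0.997, -0.0, 0.0]
contact_force: [0.1, 0.3, 2.8]
opening: -0.2
gripper_force: 1.3
```

Request:
{"name": "step_arm", "arguments": {"steps": [{"xyz": [0,0,0.0003],"turn": [0,0,0],"jaw": 0},{"xyz": [0,0,0],"turn": [0,0,0],"jaw": 0}]}}

```text
t: 27.55
ee_pos: [473.7, -20.0, 171.5]
ee_rot: [0.072, 0.997, -0.0, 0.0]
contact_force: [-0.3, 0.1, 4.4]
opening: 0.0
gripper_force: 2.2
```

It clicked and met the stop. I'll raise slowly and check that the lid stays.

Request:
{"name": "step_arm", "arguments": {"steps": [{"xyz": [0,0,-0.002],"turn": [0,0,0],"jaw": 0},{"xyz": [0,0,-0.002],"turn": [0,0,0],"jaw": 0},{"xyz": [0,0,-0.002],"turn": [0,0,0],"jaw": 0}]}}

```text
t: 27.92
ee_pos: [473.4, -19.9, 177.2]
ee_rot: [0.072, 0.997, 0.0, -0.0]
contact_force: [0.6, -0.1, 0.1]
opening: 0.2
gripper_force: 0.0
```

Force is zero 6 mm up, so it is latched. I'll back away and look.

Request:
{"name": "step_arm", "arguments": {"steps": [{"xyz": [0,0,-0.02],"turn": [0,0,0],"jaw": 0},{"xyz": [0,0,-0.04],"turn": [0,0,0],"jaw": 0},{"xyz": [0,0,-0.04],"turn": [0,0,0],"jaw": 0},{"xyz": [0,0,-0.03],"turn": [0,0,0],"jaw": 0},{"xyz": [0,0,0],"turn": [0,0,0],"jaw": 0},{"xyz": [0,0,0],"turn": [0,0,0],"jaw": 0}]}}

```text
t: 28.68
ee_pos: [473.6, -19.9, 307.3]
ee_rot: [0.072, 0.997, -0.0, 0.0]
contact_force: [1.1, -0.7, -0.4]
opening: 0.2
gripper_force: 0.0
```

```bash
python3 - <<'E'
from h import *
s=observe(); print(s['ee_pos'],s['contact_force']); sd=read_camera('side'); sc=read_camera('scene')
save('w7',np.hstack([sd[60:355,100:430],sc[60:355,200:520]]))
E
```

```text
[473.58063957 -19.94085138 307.34720466] [ 1.06137416 -0.71950295 -0.38845555]
```

View pics/w7.png

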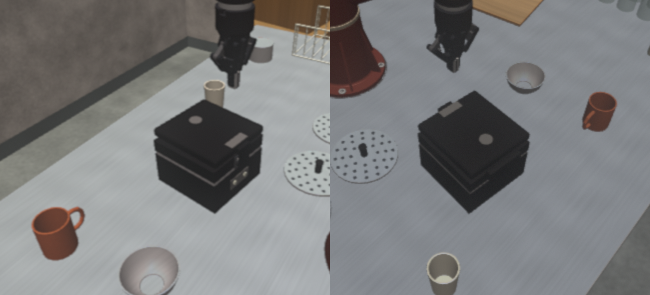

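The picture shows the lid shut and staying level (pad at (235,140) in the crop). The gripper is clear, and the bowl, mug and cup are in place.

```bash
python3 -c "
from bench import *
print(close_job())"
```

```text
the job is handed in; nothing more can be done
None
```

The tray is on the ledge with its knob up, and the lid clicked shut and stays down by itself. The highest press force I read was about 11 N, the bowl, mug and cup look unmoved, and the job is handed in at about 29 s; no verdict was shown.

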